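Gauge the depth of a blind bore

ROBOT

A 6-joint arm with a two-finger parallel gripper is mounted at the origin on a cart in front of the work surface, level with it; the furniture and walls round the work are solid. World frame = base frame: x ahead of the robot, y to its left, z up, the work surface at z = 0. Lengths are in m, angles in rad, forces in N, time in s.
With the tool pointing down it reaches from about 0.25 to 0.725 m from the base axis. Payload 4 kg.
Tool frame: the origin (TCP) lies midway between the tips of the shut fingers; the grasp point (between the pads) lies 19 mm behind it; z points along the fingers, y is the line along which they close (so a half turn about z gives the same grasp; the last joint's range is limited). The gripper opens to 85 mm and grips with 20 to 120 N. Pads are 22 mm wide; open, the fingers measure 114 mm over their backs; the gripper's body (76 mm by 85 mm) begins 54 mm behind the grasp point. The pads swing forward as they close: fully open they stand 13 mm farther back than shut.
Start: joints at [1.139, 0.241, 0.005, 1.335, 0, 1.571], TCP at [0.209, 0.454, 0.203] pointing down, gripper open.
Joint ranges: [-2.72, 2.72], [-1.05, 1.87], [-1.09, 1.28], [-1.99, 2.15], [-1.42, 1.44], [-3.14, 3.14]. Speed limits (rad/s): [2.79, 2.79, 3.14, 3.14, 3.14, 3.14].

INTERFACE

Orientations are given as a unit quaternion [x, y, z, w].
In Python, from workcell import bot gives the robot as it stands. The module is installed in compiled form; this text tells all that it offers.
- The arm moves only by the tool drive_tool, never from a script. Its arguments are lists of equal length, an entry for each row: "slide": the shift along the tool's x, y, z scaled (see below), a list of three; "rotation": the turn, a rotation vector about the tool's x, y, z scaled (see below), a list of three. A call has exactly 8 rows; each row is the pose to reach, as a shift and turn from the pose commanded when the call began, along the tool's axes at that moment; what a row does not reach only later rows make up. The controller multiplies each number of a shift by 250 mm and each number of a turn by 0.5 rad. A row lasts 1/8 s, in which the tool goes at most 62.5 mm and 10.7 degrees, less where a joint would pass 70% of its speed; a pose out of reach is approached as far as the arm can. A call with a number of a shift or a turn outside -1 to 1 is refused whole. A call with a gripper value outside its range is refused whole. "gripper" is the opening, from 0 (shut) to 1 (fully open), set as the call begins (left out, the last holds). The fingers move at their own pace and stop on an object; the grip force is fixed at half the most. Time passes only in rows, so rows that repeat a pose let the fingers close, or fill a call up. It gives the time, the measured TCP pose, the force, the opening and the grip force at its end, in the units of the state.
- bot.get_obs(): the state, without advancing time (a new reading comes with each control period).
- bot.camera(name): name is "scene" or "top" or "wrist"; returns a dict with "image" (480x640x3 uint8, red, green, blue), "z_map" (480x640 float32, m along the optical axis (not along the pixel's ray), 0 where there is no reading), "camera_matrix" (3x3 intrinsics, pixels), "xyz" and "orientation" of the camera in the world. Camera axes: x right, y up, looking along -z (the intrinsics and any distortion apply to the point x, -y, -z); pixel columns grow to the right and rows downward; lengths in m; the calibration is good to about 2 mm. A picture is of the moment at which its call begins.
- bot.job_done(): hands the job in; it is judged then, once.
The state is a dict: "clock": time; "joint_pos": joint angles; "joint_vel": joint speeds; "tau": joint torques, N m; "eef_pos": TCP position; "tool_rot": TCP orientation; "ft_force": force on the tool from outside, world axes, zero at the start; "ft_torque": the same for the moment, N m; "grip_width": finger opening in m; "grasp_force": force on a finger pad.
Only numpy, scipy, OpenCV 4.12 (cv2) and the standard library are available. Lean on these libraries where they do the work, as an engineer would, in place of code of your own. Each camera call takes 0.05 s, during which the arm holds its last target. There are 200 camera calls.

TASK

Measure the blind bore of the depth gauge: slide the depth rod into the bore until it bottoms and leave it there. Then slide the cursor along the scale bar until its finger touches the rod's rear end, so that the exposed length can be read off the scale. Leave the glass flask and the jar where they stand.

Things in the scene. Friction and masses are not known exactly. Their poses are not given: they have to be found in the camera images.
- gauge: the fixed depth gauge: a metal block 60 wide x 110 long x 56 mm high on a 10 mm steel base (top 66 mm above the worktop) with one level blind bore, and a scale bar beside it. Origin on the worktop straight below the bore's mouth; z up; the bore runs into the block along -y (open toward +y). The worktop in front of the mouth is bare (y above 10 mm, x below +50 mm)
- bore_mouth (a point): centre of the bore's mouth on the block's +y face, 38 mm above the worktop; axes as the gauge's. The bore is 16 mm in diameter with a 3 mm chamfer; its bottom is out of sight, 54 to 94 mm deep, different each time
- scale_zero (a point): zero of the scale: on the top of the scale bar (30 wide, 20 mm high), beside the mouth, 70 mm from the bore's axis in +x. The bar runs along y, parallel to the bore, from 90 mm behind to 230 mm ahead of this point, with black marks every 10 mm; axes as the gauge's
- depth_rod: the loose depth rod, 156 mm long, about 0.25 kg: a dark square handle 24 x 24 x 46 mm and a round shaft 14 mm in diameter, 110 mm long, with tapered tip. Lies on its handle, shaft clear of the worktop, roughly parallel to the bore. Origin under the handle's centre, 12 mm below the rod's axis; shaft along -y, z up. Mass centre about 9 mm from the handle's centre. Let go in the bore it sags up to 3 degrees
- rod_tip (a point): centre of the shaft's tip, 133 mm from the handle's centre along -y
- rod_end (a point): centre of the handle's flat rear face, 23 mm from the handle's centre along +y; with the rod bottomed it stands 62 to 102 mm out from the block
- seat (a joint): a feather-light spring button (0.1 N) at the bottom of the bore, hidden: 0 m when untouched, 0.004 m when a rod has pushed it fully in and stands on the solid bottom; it comes back if the rod is drawn out. It needs more than 0.0025 m to count as bottomed.
- cursor (a joint): travel of the cursor along the scale bar toward the block: 0 m at the outer end, 0.165 m at the inner end; starts at 0 to 0.02 m. It slides with about 1.5 N of friction and stays where it is left.
- cursor_knob (a point): grip point of the cursor, 58 mm above the worktop, in a square knob 24 x 24 mm that reaches from 35 to 77 mm above the worktop. Under it is a carriage 42 x 36 mm riding on the bar. Axes as the gauge's; slide it along -y, toward the block. The monitor stands behind the bar, so pinching the knob along y is best
- cursor_face (a point): centre of the face of the cursor's finger that meets the rod's rear end: a steel plate 26 wide, 22 to 56 mm above the worktop, standing across the line of the bore, 70 mm in -x and 18 mm in -y from the knob, on a low arm 23 to 31 mm above the worktop. With the cursor at 0 it is 205 mm out from the block; axes as the gauge's
- flask: a glass volumetric flask, 47 mm in diameter, 126 mm high, standing at the back on the left; origin at the centre of its underside; leave alone
- jar: a jar with a black cap, 45 mm in diameter, 60 mm high, standing at the back on the left; origin at the centre of its underside; leave alone

How it is judged:
On the way, in this order (a step that is already met when the one before it is completed fails the run):
1. the depth rod is in the bore and stands on its bottom (value of joint seat above 0.0025 m and angle between the y axis of depth_rod and the y axis of gauge, either way round below 0.08 rad), for 0.2 s.
2. the cursor's finger is at the rear end of the bottomed rod (value of joint seat above 0.0025 m and y of rod_end in the frame of cursor_face between -0.003 and 0.003 m), for 0.2 s.
At the end, for the whole second after the job is handed in: the rod lies still in the bore, within 0.08 rad of the bore's direction, on the bottom (seat button in by more than 2.5 mm), and the face of the cursor's finger is within 3 mm, along the bore, of the rod's rear end (all of step 2 and angle between the y axis of depth_rod and the y axis of gauge, either way round below 0.08 rad and linear speed of depth_rod below 0.01 m/s); the robot touches nothing.
It fails at once if the flask or the jar is moved by more than 20 mm (distance of any of flask, jar from where it was at the start of the episode above 0.02 m).
It also fails if it takes over 64 s, if anything falls off the work surface, if the arm or the gripper's body presses on something with over 40 N, if the wrist force passes 120 N, or if a joint passes its speed limit or range.

## Working session

There is one attempt and no reset: what is moved stays moved. The work goes in short steps, Python scripts to look and compute and a tool call to move; the robot and the scene stay as the last step left them, time stands still between calls to the robot, and variables do not carry over. Pictures are saved under pics/ and viewed, at most 10 in all, crops included, and the job is handed in when it is done.

Besides the shell and the picture viewer there is one more tool, called after "Emit:" in YAML: its name, and indented under it one key for each argument. drive_tool: Moves the arm, as the interface text tells. Shifts and turns lie within -1 to 1; 1 stands for 250 mm of shift or 0.5 rad of turn. Its arguments: {"type":"object","properties":{"slide":{"type":"array","items":{"type":"array","items":{"type":"number"}}},"rotation":{"type":"array","items":{"type":"array","items":{"type":"number"}}},"gripper":{"type":"number"}},"required":["slide","rotation"]}

```bash
mkdir -p pics; cat > h.py <<'E'
import numpy as np, cv2
from scipy.spatial.transform import Rotation as R
from workcell import bot
def cloud(c):
    z=c["z_map"];K=np.array(c["camera_matrix"]);v,u=np.mgrid[:480,:640]
    x=(u-K[0,2])/K[0,0]*z;y=(v-K[1,2])/K[1,1]*z
    return np.stack([x,-y,-z],-1)@R.from_quat(c["orientation"]).as_matrix().T+np.array(c["xyz"])
def ray(c,u,v,h):
    K=np.array(c["camera_matrix"]);d=np.array([(u-K[0,2])/K[0,0],-(v-K[1,2])/K[1,1],-1])
    d=R.from_quat(c["orientation"]).as_matrix()@d;o=np.array(c["xyz"]);return o+d*(h-o[2])/d[2]
E
python3 - <<'E'
from h import *
for n in["top","scene"]:
    c=bot.camera(n);cv2.imwrite(f"pics/{n}0.png",c["image"][:,:,::-1]);np.save(n+"0.npy",c,allow_pickle=True)
    print(n,c["xyz"],c["orientation"],c["camera_matrix"])
o=bot.get_obs();print(o["eef_pos"],o["tool_rot"],o["clock"])
E
```

```text
top [0.39384694 0.0023735  1.29446224] [ 0.04400915 -0.04039488 -0.69686391  0.71471123] [[523.89090506   0.         330.63336502]
 [  0.         523.89090506 240.64106157]
 [  0.           0.           1.        ]]
scene [-0.26608306 -0.61671919  0.71282949] [ 0.44021334 -0.20825949 -0.39545069  0.77875475] [[537.67899309   0.         319.68222923]
 [  0.         537.67899309 232.80323301]
 [  0.           0.           1.        ]]
[0.20897301 0.4535398  0.20229908] [ 2.14213185e-01  9.76786462e-01 -9.35171041e-04 -2.10148780e-04] 0.1
```

View pics/top0.png

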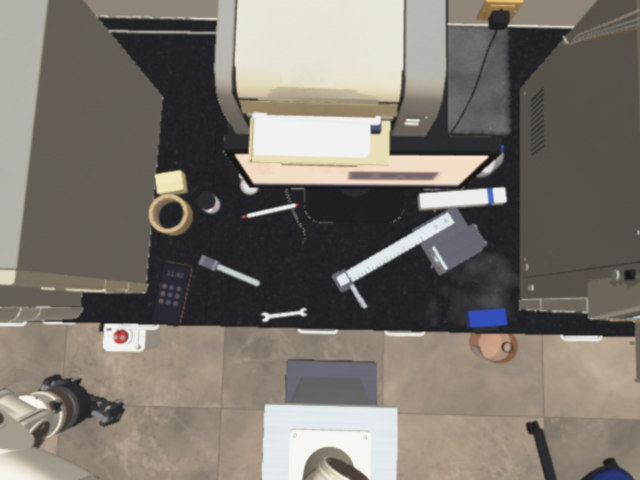

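View pics/scene0.png

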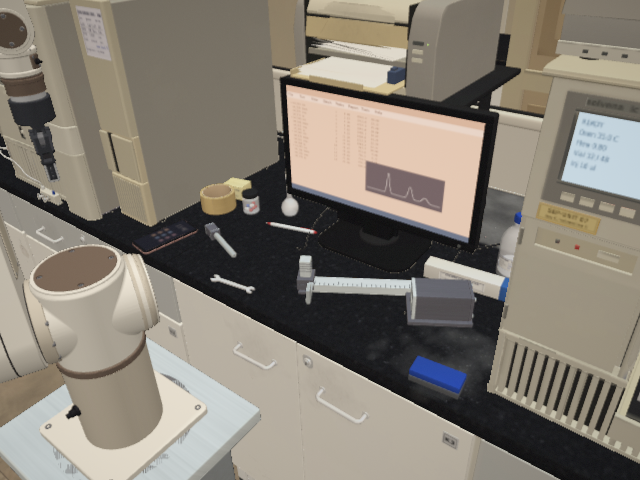

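The top view shows the rod with its handle at (208,263) and tip at (259,284). The gauge block is near (452,240), with the bar running to the cursor knob at (342,280) and its finger at (360,298). The flask is at (248,185) and the jar at (208,203).

```bash
python3 - <<'E'
from h import *
c=np.load("top0.npy",allow_pickle=True).item();P=cloud(c);im=c["image"]
def comp(m,box,name):
    mm=np.zeros((480,640),np.uint8);u0,v0,u1,v1=box;mm[v0:v1,u0:u1]=m[v0:v1,u0:u1]
    n,l,s,_=cv2.connectedComponentsWithStats(mm);k=1+np.argmax(s[1:,4]);q=P[l==k]
    r=cv2.minAreaRect(q[:,:2].astype(np.float32)*1000)
    print(name,s[k],"med",np.median(q,0).round(4),"rect",np.round(r[0],1),np.round(r[1],1),round(r[2],2));print(cv2.boxPoints(r).round(1).tolist());return l==k
Z=P[:,:,2];print("table",np.median(Z[300:310,200:250]))
g=im.astype(int).mean(2)
comp((Z>.055)&(Z<.075),(405,200,500,285),"block")
comp((Z>.014)&(Z<.026)&(g>110),(335,200,460,295),"bar")
comp((Z>.065)&(Z<.09),(320,255,370,310),"knob")
comp((Z>.040)&(Z<.065),(345,280,375,315),"finger")
comp((Z>.010)&(Z<.04),(190,245,270,295),"rod")
comp((Z>.021)&(Z<.04),(190,245,270,295),"handle")
comp((Z>.03)&(Z<.2),(235,170,262,196),"flask")
comp((Z>.03)&(Z<.2),(196,188,222,216),"jar")
E
```

```text
table -0.0011246406831753042
block [ 431  224   56   46 1267] med [ 0.5357 -0.2918  0.0657] rect [ 536.7 -293. ] [ 60.1 120. ] 31.5
[[479.70001220703125, -257.5], [542.4000244140625, -359.79998779296875], [593.7000122070312, -328.3999938964844], [531.0, -226.10000610351562]]
bar [ 346  211  109   71 1422] med [ 0.5367 -0.1592  0.0198] rect [ 539.3 -159.7] [ 34.  294.2] 31.25
[[448.5, -42.70000076293945], [601.0999755859375, -294.20001220703125], [630.2000122070312, -276.6000061035156], [477.6000061035156, -25.100000381469727]]
knob [336 272  14  14 109] med [ 0.451  -0.0184  0.0765] rect [451.2 -18.8] [24.4 23.8] 31.15
[[434.6000061035156, -14.899999618530273], [447.0, -35.29999923706055], [467.8999938964844, -22.600000381469727], [455.5, -2.200000047683716]]
finger [359 297   8  11  41] med [ 0.3992 -0.0666  0.0562] rect [398.8 -67.2] [25.9  7.7] 30.57
[[385.70001220703125, -70.5], [389.6000061035156, -77.0999984741211], [411.8999938964844, -63.900001525878906], [408.0, -57.29999923706055]]
rod [198 255  62  31 446] med [0.4714 0.2743 0.02  ] rect [466.9 256.2] [155.5  23.8] 69.92
[
[... 156 characters left out ...]
e [198 255  21  16 166] med [0.4859 0.3085 0.0242] rect [485.7 307.7] [45.7 23.8] 69.87
[[466.6000061035156, 290.3999938964844], [489.0, 282.20001220703125], [504.79998779296875, 325.1000061035156], [482.3999938964844, 333.29998779296875]]
flask [239 173  23  20 369] med [0.6675 0.1956 0.1191] rect [667.8 202.6] [76.4 23.3] 73.34
[[645.7000122070312, 169.39999389648438], [668.0, 162.6999969482422], [690.0, 235.89999389648438], [667.5999755859375, 242.60000610351562]]
jar [197 192  21  20 316] med [0.6302 0.3097 0.0586] rect [631.4 312.4] [43.5 42.4] 89.73
[[610.2000122070312, 290.79998779296875], [652.5, 290.6000061035156], [652.7000122070312, 334.0], [610.4000244140625, 334.20001220703125]]
```

Sizes and heights agree with the given figures: the block is 60 mm wide with its top at 66 mm, the handle is 24x46 mm, and the knob is 24 mm. I'll drive toward the rod next.

```bash
cat >> h.py <<'E'
def rel(p,yaw):
    "units from here to a tool-down pose at p, tool y at world angle yaw (deg)"
    o=bot.get_obs();T=R.from_quat(o["tool_rot"]);a=np.radians(yaw)
    y=np.array([np.cos(a),np.sin(a),0]);z=np.array([0,0,-1.]);G=R.from_matrix(np.stack([np.cross(y,z),y,z],1))
    print("t",round(o["clock"],2),"pos",np.round(o["eef_pos"],4),"F",np.round(o["ft_force"],1),"q",np.round(o["joint_pos"],2),"w",round(o["grip_width"],4))
    print(" slide",(T.inv().apply(np.array(p)-o["eef_pos"])/.25).round(4),"rot",((T.inv()*G).as_rotvec()/.5).round(4))
E
python3 -c "
from h import *
rel([.484,.303,.15],-20.1)"
```

```text
t 0.1 pos [0.209  0.4535 0.2023] F [-0.2  0.5 -0. ] q [1.14 0.24 0.   1.34 0.   1.57] w 0.0853
 slide [-1.2511 -0.0861  0.2093] rot [-3.1000e-03  2.8000e-03  2.9797e+00]
```

Emit:
drive_tool:
  slide:
    - [-0.25,0,0]
    - [-0.5,0,0]
    - [-0.7,0,0]
    - [-0.9,-0.08,0]
    - [-0.9,-0.08,0]
    - [-0.9,-0.08,0]
    - [-0.9,-0.08,0]
    - [-0.9,-0.08,0]
  rotation:
    - [0,0,0.3]
    - [0,0,0.6]
    - [0,0,0.9]
    - [0,0,1]
    - [0,0,1]
    - [0,0,1]
    - [0,0,1]
    - [0,0,1]
  gripper: 1

```text
clock: 1.1
eef_pos: [0.4043, 0.3427, 0.2031]
tool_rot: [0.448, 0.894, -0.0, -0.0]
ft_force: [0.5, -0.7, -0.4]
grip_width: 0.0854
grasp_force: 0.0
```

Emit:
drive_tool:
  slide:
    - [0,0,0]
    - [0,0,0]
    - [0,0,0]
    - [0,0,0]
    - [0,0,0]
    - [0,0,0]
    - [0,0,0]
    - [0,0,0]
  rotation:
    - [0,0,0.3]
    - [0,0,0.6]
    - [0,0,0.9]
    - [0,0,1]
    - [0,0,1]
    - [0,0,1]
    - [0,0,1]
    - [0,0,1]

```text
clock: 2.1
eef_pos: [0.4052, 0.3418, 0.2031]
tool_rot: [0.656, 0.755, -0.0, -0.0]
ft_force: [0.2, -0.4, 0.1]
grip_width: 0.0852
grasp_force: 0.0
```

```bash
python3 -c "
from h import *
rel([.484,.303,.15],-20.1)"
```

```text
t 2.1 pos [0.4052 0.3418 0.2031] F [ 0.2 -0.4  0.1] q [0.7  0.3  0.09 1.36 0.   2.13] w 0.0852
 slide [-0.1975  0.2907  0.2124] rot [-1.000e-04  1.000e-04  9.802e-01]
```

Emit:
drive_tool:
  slide:
    - [-0.1,0.15,0.1]
    - [-0.2,0.29,0.2]
    - [-0.1975,0.2907,0.3]
    - [-0.1975,0.2907,0.4]
    - [-0.1975,0.2907,0.4]
    - [-0.1975,0.2907,0.4]
    - [-0.1975,0.2907,0.4]
    - [-0.1975,0.2907,0.4]
  rotation:
    - [0,0,0.3]
    - [0,0,0.6]
    - [0,0,0.9]
    - [0,0,0.98]
    - [0,0,0.98]
    - [0,0,0.98]
    - [0,0,0.98]
    - [0,0,0.98]

```text
clock: 3.1
eef_pos: [0.4846, 0.3035, 0.1043]
tool_rot: [0.82, 0.573, 0.001, 0.0]
ft_force: [0.2, 0.8, -0.5]
grip_width: 0.0856
grasp_force: 0.0
```

```bash
python3 -c "
from h import *
rel([.484,.303,.004],-20.1)
c=bot.camera('wrist');cv2.imwrite('pics/w1.png',c['image'][:,:,::-1]);print(c['xyz'],c['orientation'])
P=cloud(c);Z=P[:,:,2]
m=((Z>.019)&(Z<.03)&(abs(P[:,:,0]-.484)<.06)&(abs(P[:,:,1]-.3)<.1)).astype(np.uint8)
n,l,s,_=cv2.connectedComponentsWithStats(m);k=1+np.argmax(s[1:,4]);q=P[l==k];print(s[k],np.median(q,0),cv2.minAreaRect(q[:,:2].astype(np.float32)*1000))
"
```

```text
t 3.1 pos [0.4846 0.3035 0.1043] F [ 0.2  0.8 -0.5] q [ 0.56  0.44  0.02  1.15 -0.    2.48] w 0.0856
 slide [-0.0032 -0.0021  0.401 ] rot [ 0.0026 -0.0033  0.0005]
[0.50777308 0.37154401 0.27481659] [-0.14164373  0.02376107 -0.1723503   0.97450902]
[ 300  196   39   70 2486] [0.48468056 0.30835808 0.02351541] ((484.022705078125, 306.54632568359375), (47.14377975463867, 24.246623992919922), 68.99040222167969)
```

View pics/w1.png

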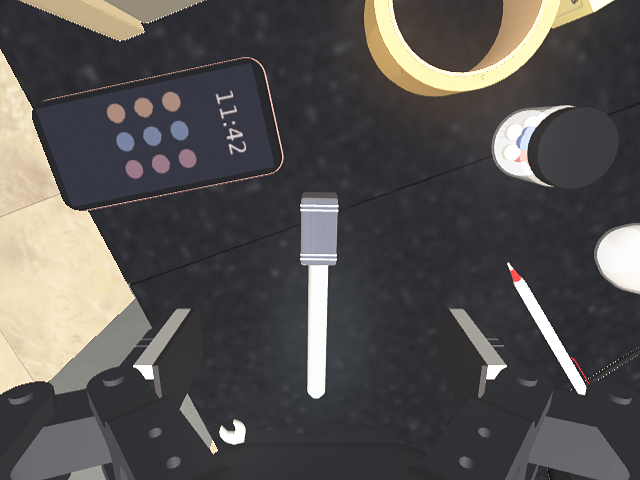

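The wrist view shows the handle at (319,229), square between the open fingers and within 2 mm of the first measurement. I'll descend and grasp.

Emit:
drive_tool:
  slide:
    - [-0.002,-0.004,0.15]
    - [-0.002,-0.004,0.25]
    - [-0.002,-0.004,0.32]
    - [-0.002,-0.004,0.37]
    - [-0.002,-0.004,0.39]
    - [-0.002,-0.004,0.4]
    - [-0.002,-0.004,0.4]
    - [-0.002,-0.004,0.4]
  rotation:
    - [0,0,0]
    - [0,0,0]
    - [0,0,0]
    - [0,0,0]
    - [0,0,0]
    - [0,0,0]
    - [0,0,0]
    - [0,0,0]

```text
clock: 4.15
eef_pos: [0.4834, 0.3031, 0.0037]
tool_rot: [0.82, 0.573, 0.001, 0.0]
ft_force: [-0.3, -0.4, -1.0]
grip_width: 0.0855
grasp_force: 0.0
```

Emit:
drive_tool:
  slide:
    - [0,0,0]
    - [0,0,0]
    - [0,0,0]
    - [0,0,0]
    - [0,0,0]
    - [0,0,0]
    - [0,0,0]
    - [0,0,0]
  rotation:
    - [0,0,0]
    - [0,0,0]
    - [0,0,0]
    - [0,0,0]
    - [0,0,0]
    - [0,0,0]
    - [0,0,0]
    - [0,0,0]
  gripper: 0

```text
clock: 5.15
eef_pos: [0.4829, 0.3028, 0.0031]
tool_rot: [0.82, 0.573, -0.0, -0.0]
ft_force: [0.0, 0.9, 0.2]
grip_width: 0.0002
grasp_force: 0.0
```

Emit:
drive_tool:
  slide:
    - [0,0,-0.1]
    - [0,0,-0.2]
    - [0,0,-0.3]
    - [0,0,-0.4]
    - [0,0,-0.4]
    - [0,0,-0.4]
    - [0,0,-0.4]
    - [0,0,-0.4]
  rotation:
    - [0,0,0]
    - [0,0,0]
    - [0,0,0]
    - [0,0,0]
    - [0,0,0]
    - [0,0,0]
    - [0,0,0]
    - [0,0,0]

```text
clock: 6.15
eef_pos: [0.4823, 0.3024, 0.102]
tool_rot: [0.82, 0.573, -0.001, -0.0]
ft_force: [-0.1, 0.3, -0.1]
grip_width: 0.0001
grasp_force: 0.0
```

Emit:
drive_tool:
  slide:
    - [0,0,0]
    - [0,0,0]
    - [0,0,0]
    - [0,0,0]
    - [0,0,0]
    - [0,0,0]
    - [0,0,0]
    - [0,0,0]
  rotation:
    - [0,0,0]
    - [0,0,0]
    - [0,0,0]
    - [0,0,0]
    - [0,0,0]
    - [0,0,0]
    - [0,0,0]
    - [0,0,0]
  gripper: 1

```text
clock: 7.15
eef_pos: [0.4829, 0.3028, 0.1031]
tool_rot: [0.82, 0.573, -0.0, 0.0]
ft_force: [-0.2, 0.2, 0.0]
grip_width: 0.0853
grasp_force: 0.0
```

```bash
python3 -c "
from h import *
rel([.484,.303,.004],-20.1)
t=bot.camera('top');cv2.imwrite('pics/t2c.png',cv2.resize(t['image'][150:350,150:390,::-1],None,fx=3,fy=3))
c=bot.camera('wrist');cv2.imwrite('pics/w2.png',c['image'][:,:,::-1])
for c in(c,t):
 P=cloud(c);Z=P[:,:,2]
 for a,b in((.02,.03),(.009,.03)):
  m=((Z>a)&(Z<b)&(abs(P[:,:,0]-.484)<.1)&(abs(P[:,:,1]-.3)<.15)).astype(np.uint8)
  n,l,s,_=cv2.connectedComponentsWithStats(m);k=1+np.argmax(s[1:,4]);q=P[l==k];print(s[k],np.median(q,0),cv2.minAreaRect(q[:,:2].astype(np.float32)*1000))
"
```

```text
t 7.15 pos [0.4829 0.3028 0.1031] F [-0.2  0.2  0. ] q [ 0.56  0.44  0.02  1.15 -0.    2.48] w 0.0853
 slide [0.0022 0.0037 0.3965] rot [ 0.      0.     -0.0004]
[ 302  195   39   69 2521] [0.48459614 0.30825497 0.02352884] ((484.1964111328125, 307.0653076171875), (46.1363639831543, 24.286479949951172), 69.04493713378906)
[ 302  192   39  206 5137] [0.47364609 0.28609676 0.01956313] ((464.2466125488281, 255.461669921875), (156.83383178710938, 24.291061401367188), 68.90460968017578)
[198 255  23  16 180] [0.48460608 0.30636361 0.02395056] ((484.2355651855469, 303.81402587890625), (53.6962890625, 23.827285766601562), 69.73307037353516)
[198 255  62  31 449] [0.47131132 0.2742691  0.01994309] ((466.6043395996094, 256.3994445800781), (154.9398193359375, 24.149518966674805), 69.4724349975586)
```

View pics/w2.png

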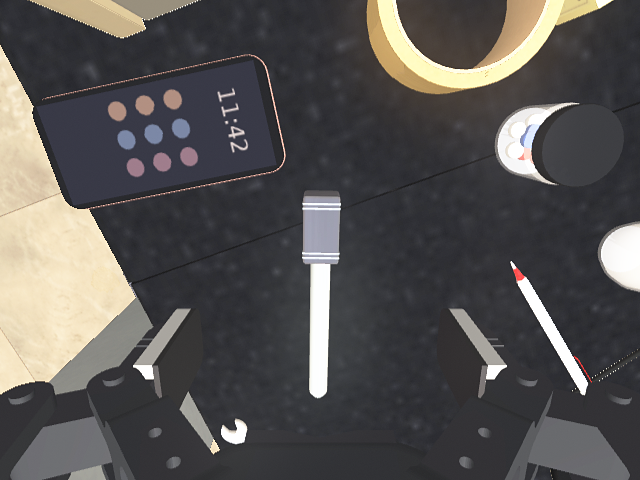

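The grip missed: the fingers shut to 0 and the rod, handle still at (321,229), has not moved. I'll descend again and look before closing.

Emit:
drive_tool:
  slide:
    - [0.002,0,0.15]
    - [0.002,0,0.25]
    - [0.002,0,0.32]
    - [0.002,0,0.37]
    - [0.002,0,0.39]
    - [0.002,0,0.396]
    - [0.002,0,0.396]
    - [0.002,0,0.396]
  rotation:
    - [0,0,0]
    - [0,0,0]
    - [0,0,0]
    - [0,0,0]
    - [0,0,0]
    - [0,0,0]
    - [0,0,0]
    - [0,0,0]

```text
clock: 8.25
eef_pos: [0.4836, 0.3036, 0.0048]
tool_rot: [0.82, 0.573, 0.001, 0.0]
ft_force: [0.2, 0.4, 1.2]
grip_width: 0.0857
grasp_force: 0.0
```

```bash
python3 -c "
from h import *
rel([.484,.303,.004],-20.1)
c=bot.camera('wrist');cv2.imwrite('pics/w3.png',c['image'][:,:,::-1])
s=bot.camera('scene');cv2.imwrite('pics/s3.png',cv2.resize(s['image'][170:320,130:330,::-1],None,fx=4,fy=4))
"
```

```text
t 8.25 pos [0.4836 0.3036 0.0048] F [0.2 0.4 1.2] q [ 0.56  0.54 -0.1   0.93 -0.    2.48] w 0.0857
 slide [-0.0017  0.0025  0.0031] rot [ 0.0016 -0.002  -0.0004]
```

View pics/w3.png

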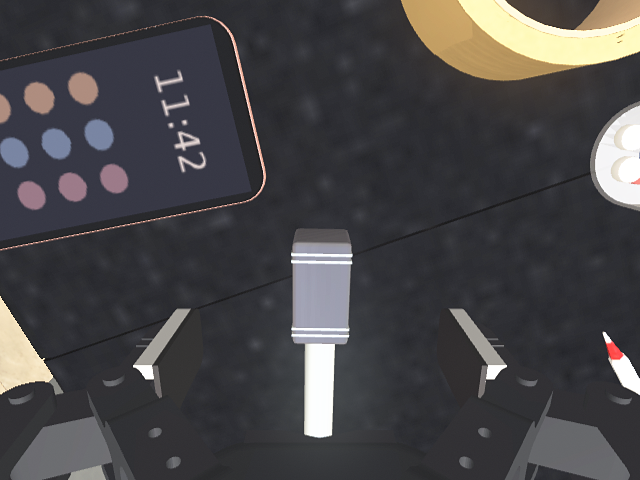

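View pics/s3.png

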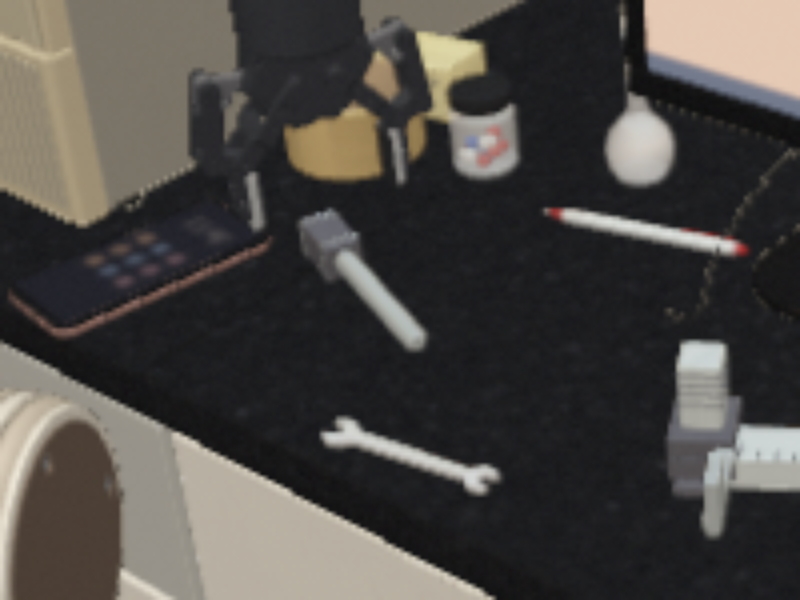

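The wrist view shows the handle at (321,287), ahead of the pads at about (170,340) and (470,340). The scene crop shows the tips at (255,225) and (400,180), apparently hovering above and behind the handle at (330,240). I'll measure where the fingertips really are.

```bash
python3 -c "
from h import *
o=bot.get_obs();p=o['eef_pos']
for n in('scene','top'):
 c=bot.camera(n);P=cloud(c);T=R.from_quat(o['tool_rot']).as_matrix();L=(P-p)@T*1000
 print(n)
 m=(np.abs(L[:,:,0])<50)&(np.abs(L[:,:,1])<62)&(L[:,:,2]<-8)&(L[:,:,2]>-150)&(np.abs(P[:,:,2])<.5)
 q=L[m]
 for sgn in(-1,1):
  f=q[(q[:,1]*sgn>30)];
  if len(f):
   f=f[np.argsort(-f[:,2])][:400:25] if n=='scene' else f[np.argsort(-f[:,2])][:60:6]
   print(sgn,len(f));print(f.round(0).tolist())
"
```

```text
scene
-1 16
[[-5.0, -47.0, -42.0], [-11.0, -47.0, -56.0], [-1.0, -57.0, -65.0], [-16.0, -46.0, -74.0], [-11.0, -45.0, -85.0], [-5.0, -56.0, -92.0], [-8.0, -60.0, -95.0], [-11.0, -47.0, -100.0], [5.0, -43.0, -105.0], [14.0, -39.0, -108.0], [-18.0, -31.0, -114.0], [-7.0, -54.0, -127.0], [-8.0, -39.0, -133.0], [-2.0, -53.0, -138.0], [3.0, -38.0, -142.0], [-1.0, -61.0, -145.0]]
1 14
[[6.0, 43.0, -40.0], [-7.0, 55.0, -54.0], [-10.0, 50.0, -63.0], [-17.0, 39.0, -72.0], [6.0, 43.0, -80.0], [-3.0, 62.0, -90.0], [7.0, 59.0, -95.0], [-19.0, 34.0, -102.0], [-11.0, 61.0, -113.0], [-4.0, 52.0, -126.0], [-5.0, 50.0, -133.0], [-10.0, 56.0, -138.0], [-4.0, 54.0, -142.0], [-7.0, 37.0, -145.0]]
top
-1 8
[[-5.0, -43.0, -46.0], [-7.0, -50.0, -59.0], [-9.0, -45.0, -77.0], [-16.0, -32.0, -103.0], [-8.0, -35.0, -106.0], [-15.0, -32.0, -108.0], [-11.0, -39.0, -111.0], [-12.0, -32.0, -115.0]]
1 10
[[-7.0, 43.0, -44.0], [-6.0, 53.0, -58.0], [-9.0, 46.0, -70.0], [2.0, 47.0, -86.0], [4.0, 48.0, -90.0], [-8.0, 55.0, -90.0], [-10.0, 44.0, -91.0], [-12.0, 52.0, -92.0], [-5.0, 58.0, -95.0], [-1.0, 52.0, -96.0]]
```

Against the cameras, the open tips sit 40 mm behind the reported TCP where I expected about 13. The reported TCP is therefore about 27 mm too low in z, and the tips are also offset about -5 mm in tool x. I'll correct for this by descending 25 mm further before closing.

Emit:
drive_tool:
  slide:
    - [0.005,0,0.02]
    - [0.01,0,0.04]
    - [0.01,0,0.06]
    - [0.01,0,0.08]
    - [0.01,0,0.09]
    - [0.01,0,0.1]
    - [0.01,0,0.1]
    - [0.01,0,0.1]
  rotation:
    - [0,0,0]
    - [0,0,0]
    - [0,0,0]
    - [0,0,0]
    - [0,0,0]
    - [0,0,0]
    - [0,0,0]
    - [0,0,0]

```text
clock: 9.45
eef_pos: [0.4841, 0.3057, -0.0207]
tool_rot: [0.82, 0.573, 0.0, 0.0]
ft_force: [1.4, -0.3, -0.2]
grip_width: 0.0856
grasp_force: 0.0
```

```bash
cat > tips.py <<'E'
from h import *
o=bot.get_obs();p=o['eef_pos'];print(p,o['ft_force'],o['grip_width'])
T=R.from_quat(o['tool_rot']).as_matrix()
for n in('scene','top'):
    P=cloud(bot.camera(n));L=(P-p)@T*1000
    q=L[(np.abs(L[:,:,0])<40)&(np.abs(L[:,:,1])<62)&(P[:,:,2]>.012)&(L[:,:,2]>-95)]
    for s in(-1,1):
        f=q[q[:,1]*s>25];print(n,s,len(f))
        if len(f): print("tip z",np.sort(f[:,2])[-3:].round(1),"pad x 5/95%",np.percentile(f[f[:,2]>-60][:,0],[5,50,95]).round(1),"y",np.percentile(f[f[:,2]>-60][:,1],[5,50,95]).round(1))
E
python3 tips.py
```

```text
[ 0.48411525  0.30573461 -0.0207157 ] [ 1.44110862 -0.27828962 -0.19650432] 0.08562265430011776
scene -1 152
tip z [-45.3 -44.6 -32.8] pad x 5/95% [-11.5  -6.7   4.4] y [-56.6 -50.9 -44. ]
scene 1 142
tip z [-44.3 -44.2 -42.7] pad x 5/95% [-12.8  -6.7   8.1] y [41.  43.5 53.2]
top -1 14
tip z [-50.3 -50.1 -48.9] pad x 5/95% [-10.   -9.5  -5.8] y [-49.8 -46.1 -42.9]
top 1 51
tip z [-53.5 -49.6 -47.8] pad x 5/95% [-10.1  -9.3  -5.2] y [43.5 48.8 55.3]
```

Emit:
drive_tool:
  slide:
    - [0,0,0.012]
    - [0,0,0.012]
    - [0,0,0.012]
    - [0,0,0.012]
    - [0,0,0.012]
    - [0,0,0.012]
    - [0,0,0.012]
    - [0,0,0.012]
  rotation:
    - [0,0,0]
    - [0,0,0]
    - [0,0,0]
    - [0,0,0]
    - [0,0,0]
    - [0,0,0]
    - [0,0,0]
    - [0,0,0]
  gripper: 0

```text
clock: 10.55
eef_pos: [0.4842, 0.3058, -0.0236]
tool_rot: [0.82, 0.573, 0.0, 0.0]
ft_force: [-0.9, 0.1, 2.6]
grip_width: 0.0226
grasp_force: 59.7
```

Gripped at 23 mm. I'll lift, then turn and carry the rod in front of the bore.

Emit:
drive_tool:
  slide:
    - [0,0,-0.1]
    - [0,0,-0.2]
    - [0,0,-0.3]
    - [0,0,-0.4]
    - [0,0,-0.5]
    - [0,0,-0.5]
    - [0,0,-0.5]
    - [0,0,-0.5]
  rotation:
    - [0,0,0]
    - [0,0,0]
    - [0,0,0]
    - [0,0,0]
    - [0,0,0]
    - [0,0,0]
    - [0,0,0]
    - [0,0,0]

```text
clock: 11.55
eef_pos: [0.4828, 0.3049, 0.0992]
tool_rot: [0.82, 0.573, -0.002, -0.0]
ft_force: [0.1, 0.0, -2.6]
grip_width: 0.0228
grasp_force: 59.2
```

```bash
python3 -c "
from h import *
rel([.4283,-.1155,.10],31.35)"
```

```text
t 11.55 pos [0.4828 0.3049 0.0992] F [ 0.1  0.  -2.6] q [0.56 0.45 0.02 1.15 0.   2.49] w 0.0228
 slide [-1.6541e+00  3.7350e-01  7.0000e-04] rot [-0.0065  0.0032 -1.7963]
```

Emit:
drive_tool:
  slide:
    - [-0.12,0.03,0]
    - [-0.25,0.06,0]
    - [-0.4,0.1,0]
    - [-0.55,0.13,0]
    - [-0.7,0.16,0]
    - [-0.85,0.19,0]
    - [-0.9,0.2,0]
    - [-0.9,0.2,0]
  rotation:
    - [0,0,-0.12]
    - [0,0,-0.25]
    - [0,0,-0.4]
    - [0,0,-0.55]
    - [0,0,-0.7]
    - [0,0,-0.85]
    - [0,0,-0.9]
    - [0,0,-0.9]

```text
clock: 12.55
eef_pos: [0.4528, 0.0763, 0.1004]
tool_rot: [0.672, 0.74, -0.001, -0.001]
ft_force: [0.4, 0.2, -2.5]
grip_width: 0.0227
grasp_force: 59.2
```

```bash
python3 -c "
from h import *
rel([.4283,-.1155,.10],31.35)"
```

```text
t 12.55 pos [0.4528 0.0763 0.1004] F [ 0.4  0.2 -2.5] q [ 0.17  0.24 -0.28  1.05  0.    1.64] w 0.0227
 slide [-0.754  -0.1714  0.0018] rot [-3.300e-03 -8.000e-04 -9.011e-01]
```

Emit:
drive_tool:
  slide:
    - [-0.12,-0.03,0]
    - [-0.25,-0.06,0]
    - [-0.4,-0.09,0]
    - [-0.55,-0.13,0]
    - [-0.7,-0.16,0]
    - [-0.754,-0.1714,0]
    - [-0.754,-0.1714,0]
    - [-0.754,-0.1714,0]
  rotation:
    - [0,0,-0.12]
    - [0,0,-0.25]
    - [0,0,-0.4]
    - [0,0,-0.55]
    - [0,0,-0.7]
    - [0,0,-0.85]
    - [0,0,-0.9]
    - [0,0,-0.9]

```text
clock: 13.55
eef_pos: [0.4297, -0.1137, 0.1008]
tool_rot: [0.489, 0.872, 0.0, -0.0]
ft_force: [0.3, -0.0, -1.8]
grip_width: 0.0226
grasp_force: 59.2
```

```bash
cat > look.py <<'E'
from h import *
o=bot.get_obs();print(o["clock"],np.round(o["eef_pos"],4))
gy=lambda a:np.array([-np.sin(a),np.cos(a)])
for n in("top","wrist"):
    c=bot.camera(n);P=cloud(c);Z=P[:,:,2];g=c["image"].astype(int).mean(2);print(n)
    if n=="wrist": cv2.imwrite("pics/w_%d.png"%(o["clock"]*10),c["image"][:,:,::-1])
    m=(Z>.06)&(Z<.07)&(P[:,:,0]>.46)&(P[:,:,1]<-.2)&(P[:,:,0]<.62)&(P[:,:,1]>-.38)
    k=cv2.morphologyEx(m.astype(np.uint8),cv2.MORPH_OPEN,np.ones((5,5),np.uint8))>0
    q=P[k]
    if len(q)>50: print("block",len(q),np.median(q[:,2]).round(4),cv2.minAreaRect(q[:,:2].astype(np.float32)*1000))
    # shaft: bright, near expected line ahead of the TCP
    T=R.from_quat(o["tool_rot"]).as_matrix();L=(P-o["eef_pos"])@T*1000
    m=(np.abs(L[:,:,1])<14)&(L[:,:,0]<-26)&(L[:,:,0]>-150)&(L[:,:,2]<-25)&(L[:,:,2]>-60)
    q=L[m]
    if len(q)>30:
        print("shaft n",len(q),"tipx",np.percentile(q[:,0],1).round(1),"y/z along x:")
        for a in range(-140,-25,20):
            f=q[(q[:,0]>=a)&(q[:,0]<a+20)]
            if len(f)>4: print(a,len(f),"ymid",((np.percentile(f[:,1],3)+np.percentile(f[:,1],97))/2).round(1),"top z",np.percentile(f[:,2],10).round(1))
E
python3 look.py
```

```text
13.55 [ 0.4297 -0.1137  0.1008]
top
block 768 0.0657 ((538.2923583984375, -294.5406494140625), (59.26081085205078, 112.83568572998047), 30.85405921936035)
wrist
shaft n 1447 tipx -46.3 y/z along x:
-60 392 ymid -1.2 top z -42.3
-40 1055 ymid -1.2 top z -42.6
```

```bash
cat > shaft.py <<'E'
from h import *
from scipy.optimize import least_squares
o=bot.get_obs();T=R.from_quat(o["tool_rot"]).as_matrix();print(o["clock"],np.round(o["eef_pos"],4))
S=[]
for n in("scene","top"):
    P=cloud(bot.camera(n));L=(P-o["eef_pos"])@T*1000
    m=(np.abs(L[:,:,1])<16)&(L[:,:,0]<-32)&(L[:,:,0]>-160)&(L[:,:,2]<-15)&(L[:,:,2]>-60)
    q=L[m];print(n,len(q),"x range",np.percentile(q[:,0],[1,99]).round(1) if len(q) else "");S.append(q)
q=np.vstack(S);q=q[q[:,0]>-120]
f=lambda p:np.hypot(q[:,1]-p[0]-p[1]*(q[:,0]+80),q[:,2]-p[2]-p[3]*(q[:,0]+80))-7
r=least_squares(f,[0,0,-36,0],loss="soft_l1");p=r.x
print("axis at x=-80: y %.1f z %.1f slopes deg y %.2f z %.2f rms %.2f"%(p[0],p[2],np.degrees(p[1]),np.degrees(p[3]),np.sqrt(np.mean(f(p)**2))))
tip=min(np.percentile(s[:,0],1) for s in S if len(s)>20)
for x in(tip,-5):
    print("world at x",round(x,1),(o["eef_pos"]+T@np.array([x,p[0]+p[1]*(x+80),p[2]+p[3]*(x+80)])/1000).round(4))
E
python3 shaft.py
```

```text
13.65 [ 0.4297 -0.1136  0.1009]
scene 380 x range [-129.1  -32.9]
top 0 x range 
axis at x=-80: y -0.3 z -35.6 slopes deg y 0.57 z 0.26 rms 1.35
world at x -129.1 [ 0.4965 -0.2241  0.1367]
world at x -5 [ 0.4327 -0.1176  0.1362]
```

The rod is held straight: the axis is 35.6 mm above the reported TCP and within 0.5° of the bore's direction. The tip is about 26 mm out from the mouth. I'll lower it to bore height.

Emit:
drive_tool:
  slide:
    - [0,-0.007,0.08]
    - [0,-0.007,0.16]
    - [0,-0.007,0.24]
    - [0,-0.007,0.3]
    - [0,-0.007,0.35]
    - [0,-0.007,0.38]
    - [0,-0.007,0.394]
    - [0,-0.007,0.394]
  rotation:
    - [0,0,-0.01]
    - [0,0,-0.01]
    - [0,0,-0.01]
    - [0,0,-0.01]
    - [0,0,-0.01]
    - [0,0,-0.01]
    - [0,0,-0.01]
    - [0,0,-0.01]

```text
clock: 14.75
eef_pos: [0.4282, -0.1156, 0.0027]
tool_rot: [0.487, 0.874, 0.0, 0.0]
ft_force: [-0.2, 0.7, -2.2]
grip_width: 0.0229
grasp_force: 59.2
```

```bash
python3 shaft.py; python3 - <<'E'
from h import *
c=bot.camera("scene");P=cloud(c);cv2.imwrite("pics/s4.png",cv2.resize(c["image"][230:350,270:480,::-1],None,fx=3.8,fy=3.8,interpolation=cv2.INTER_CUBIC))
gx=np.array([.8554,.518]);gy=np.array([-.518,.8554])
# bar lateral edges & block front
X=P[:,:,:2]@gx;Y=P[:,:,:2]@gy;Z=P[:,:,2]
m=(Z>.060)&(Z<.068)&(Y<-.46)&(Y>-.62)&(X>.25)&(X<.36)
print("block top x",np.percentile(X[m],[1,99]),"y",np.percentile(Y[m],[1,99]))
m=(Z>.015)&(Z<.058)&(Y<-.465)&(Y>-.485)&(X>.28)&(X<.335)
print("front face y",np.percentile(Y[m],[5,50,95]),m.sum())
c=bot.camera("top");P=cloud(c);X=P[:,:,:2]@gx;Y=P[:,:,:2]@gy;Z=P[:,:,2]
m=(Z>.060)&(Z<.068)&(Y<-.46)&(Y>-.62)&(X>.25)&(X<.36)
print("block top x",np.percentile(X[m],[1,99]),"y",np.percentile(Y[m],[1,99]))
E
```

```text
14.75 [ 0.4282 -0.1156  0.0027]
scene 379 x range [-150.6  -32.8]
top 62 x range [-156.7 -121.9]
axis at x=-80: y -0.2 z -35.4 slopes deg y -0.52 z -0.45 rms 1.61
world at x -156.7 [ 0.511  -0.2486  0.0375]
world at x -5 [ 0.4301 -0.1203  0.0387]
block top x [0.27402354 0.33639063] y [-0.58555297 -0.47101202]
front face y [-0.47125833 -0.47049619 -0.47011515] 46
block top x [0.27816088 0.33669105] y [-0.58495282 -0.46995399]
```

View pics/s4.png

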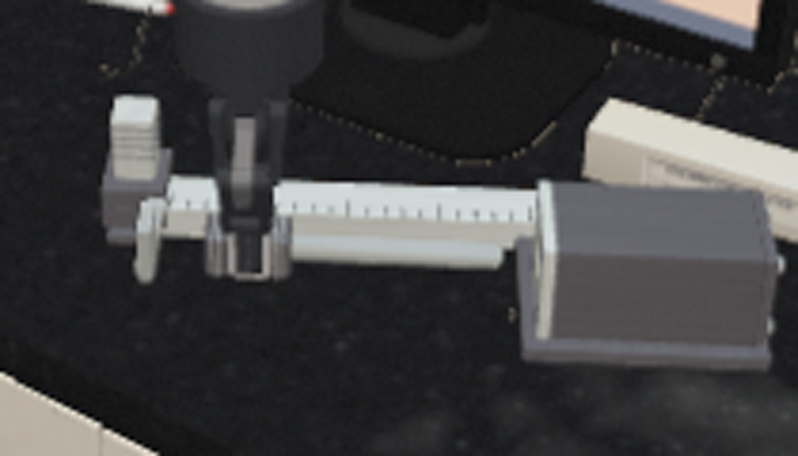

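The view shows the shaft tip at (500,257), level with and aimed at the block's front face at (543,260). The cursor finger at (148,240) is clear of the gripper. The numbers agree: the lateral offset is under 1 mm and the axis is at 38 mm height. I'll start the insertion.

Emit:
drive_tool:
  slide:
    - [-0.03,0,0]
    - [-0.06,0,0]
    - [-0.07,0,0]
    - [-0.08,0,0]
    - [-0.09,0,0]
    - [-0.1,0,0]
    - [-0.11,0,0]
    - [-0.11,0,0]
  rotation:
    - [0,0,0]
    - [0,0,0]
    - [0,0,0]
    - [0,0,0]
    - [0,0,0]
    - [0,0,0]
    - [0,0,0]
    - [0,0,0]

```text
clock: 15.95
eef_pos: [0.4426, -0.1391, 0.0026]
tool_rot: [0.487, 0.873, -0.0, 0.0]
ft_force: [0.2, -0.2, -2.0]
grip_width: 0.0225
grasp_force: 59.2
```

Emit:
drive_tool:
  slide:
    - [-0.02,0,0]
    - [-0.04,0,0]
    - [-0.06,0,0]
    - [-0.08,0,0]
    - [-0.1,0,0]
    - [-0.12,0,0]
    - [-0.14,0,0]
    - [-0.14,0,0]
  rotation:
    - [0,0,0]
    - [0,0,0]
    - [0,0,0]
    - [0,0,0]
    - [0,0,0]
    - [0,0,0]
    - [0,0,0]
    - [0,0,0]

```text
clock: 16.95
eef_pos: [0.4612, -0.1692, 0.0026]
tool_rot: [0.487, 0.873, -0.0, 0.0]
ft_force: [-0.0, -0.7, -3.2]
grip_width: 0.0229
grasp_force: 59.1
```

Emit:
drive_tool:
  slide:
    - [-0.01,0,0]
    - [-0.02,0,0]
    - [-0.03,0,0]
    - [-0.036,0,0]
    - [-0.04,0,0]
    - [-0.04,0,0]
    - [-0.04,0,0]
    - [-0.04,0,0]
  rotation:
    - [0,0,0]
    - [0,0,0]
    - [0,0,0]
    - [0,0,0]
    - [0,0,0]
    - [0,0,0]
    - [0,0,0]
    - [0,0,0]

```text
clock: 17.95
eef_pos: [0.4662, -0.1773, 0.0026]
tool_rot: [0.487, 0.874, -0.0, 0.0]
ft_force: [-0.8, -0.9, -2.0]
grip_width: 0.0225
grasp_force: 59.1
```

Emit:
drive_tool:
  slide:
    - [-0.008,0,0]
    - [-0.014,0,0]
    - [-0.02,0,0]
    - [-0.024,0,0]
    - [-0.028,0,0]
    - [-0.032,0,0]
    - [-0.032,0,0]
    - [-0.032,0,0]
  rotation:
    - [0,0,0]
    - [0,0,0]
    - [0,0,0]
    - [0,0,0]
    - [0,0,0]
    - [0,0,0]
    - [0,0,0]
    - [0,0,0]

```text
clock: 18.95
eef_pos: [0.4704, -0.1841, 0.0026]
tool_rot: [0.487, 0.873, -0.0, 0.0]
ft_force: [-1.4, 0.1, -2.9]
grip_width: 0.0229
grasp_force: 59.2
```

Emit:
drive_tool:
  slide:
    - [-0.008,0,0]
    - [-0.014,0,0]
    - [-0.02,0,0]
    - [-0.024,0,0]
    - [-0.028,0,0]
    - [-0.032,0,0]
    - [-0.032,0,0]
    - [-0.032,0,0]
  rotation:
    - [0,0,0]
    - [0,0,0]
    - [0,0,0]
    - [0,0,0]
    - [0,0,0]
    - [0,0,0]
    - [0,0,0]
    - [0,0,0]

```text
clock: 19.95
eef_pos: [0.4746, -0.1909, 0.0026]
tool_rot: [0.487, 0.874, -0.0, 0.0]
ft_force: [-2.4, -0.9, -2.4]
grip_width: 0.0225
grasp_force: 59.2
```

Emit:
drive_tool:
  slide:
    - [-0.008,-0.002,0]
    - [-0.014,-0.002,0]
    - [-0.02,-0.002,0]
    - [-0.024,-0.002,0]
    - [-0.028,-0.002,0]
    - [-0.032,-0.002,0]
    - [-0.032,-0.002,0]
    - [-0.032,-0.002,0]
  rotation:
    - [0,0,0]
    - [0,0,0]
    - [0,0,0]
    - [0,0,0]
    - [0,0,0]
    - [0,0,0]
    - [0,0,0]
    - [0,0,0]

```text
clock: 20.95
eef_pos: [0.4786, -0.1979, 0.0027]
tool_rot: [0.487, 0.874, 0.0, 0.0]
ft_force: [-0.5, 0.1, -1.6]
grip_width: 0.0227
grasp_force: 59.1
```

Emit:
drive_tool:
  slide:
    - [-0.008,0,0]
    - [-0.014,0,0]
    - [-0.02,0,0]
    - [-0.024,0,0]
    - [-0.028,0,0]
    - [-0.032,0,0]
    - [-0.032,0,0]
    - [-0.032,0,0]
  rotation:
    - [0,0,0]
    - [0,0,0]
    - [0,0,0]
    - [0,0,0]
    - [0,0,0]
    - [0,0,0]
    - [0,0,0]
    - [0,0,0]

```text
clock: 21.95
eef_pos: [0.4826, -0.2046, 0.0026]
tool_rot: [0.487, 0.874, 0.0, -0.0]
ft_force: [-0.0, -0.3, -2.6]
grip_width: 0.0228
grasp_force: 59.1
```

Emit:
drive_tool:
  slide:
    - [-0.008,0,0]
    - [-0.014,0,0]
    - [-0.02,0,0]
    - [-0.024,0,0]
    - [-0.028,0,0]
    - [-0.032,0,0]
    - [-0.032,0,0]
    - [-0.032,0,0]
  rotation:
    - [0,0,0]
    - [0,0,0]
    - [0,0,0]
    - [0,0,0]
    - [0,0,0]
    - [0,0,0]
    - [0,0,0]
    - [0,0,0]

```text
clock: 22.95
eef_pos: [0.4867, -0.2113, 0.0025]
tool_rot: [0.487, 0.874, 0.0, -0.0]
ft_force: [-0.9, 1.1, -2.5]
grip_width: 0.0226
grasp_force: 59.2
```

Emit:
drive_tool:
  slide:
    - [-0.004,0,0]
    - [-0.008,0,0]
    - [-0.012,0,0]
    - [-0.016,0,0]
    - [-0.016,0,0]
    - [-0.016,0,0]
    - [-0.016,0,0]
    - [-0.016,0,0]
  rotation:
    - [0,0,0]
    - [0,0,0]
    - [0,0,0]
    - [0,0,0]
    - [0,0,0]
    - [0,0,0]
    - [0,0,0]
    - [0,0,0]

```text
clock: 23.95
eef_pos: [0.4874, -0.2129, 0.0021]
tool_rot: [0.486, 0.874, 0.001, -0.002]
ft_force: [-4.1, 6.9, 0.3]
grip_width: 0.023
grasp_force: 59.5
```

Bottomed: 8 N along the bore axis at about 94 mm depth. I'll release while still pressing lightly.

Emit:
drive_tool:
  slide:
    - [-0.004,0,0]
    - [-0.004,0,0]
    - [-0.004,0,0]
    - [-0.004,0,0]
    - [-0.004,0,0]
    - [-0.004,0,0]
    - [-0.004,0,0]
    - [-0.004,0,0]
  rotation:
    - [0,0,0]
    - [0,0,0]
    - [0,0,0]
    - [0,0,0]
    - [0,0,0]
    - [0,0,0]
    - [0,0,0]
    - [0,0,0]

```text
clock: 24.95
eef_pos: [0.4875, -0.2131, 0.002]
tool_rot: [0.486, 0.874, 0.001, -0.003]
ft_force: [-3.8, 7.8, 1.3]
grip_width: 0.0227
grasp_force: 59.6
```

Emit:
drive_tool:
  slide:
    - [0,0,0]
    - [0,0,0]
    - [0,0,0]
    - [0,0,0]
    - [0,0,0]
    - [0,0,0]
    - [0,0,0]
    - [0,0,0]
  rotation:
    - [0,0,0]
    - [0,0,0]
    - [0,0,0]
    - [0,0,0]
    - [0,0,0]
    - [0,0,0]
    - [0,0,0]
    - [0,0,0]
  gripper: 1

```text
clock: 25.95
eef_pos: [0.4894, -0.2157, 0.0026]
tool_rot: [0.487, 0.874, 0.0, -0.0]
ft_force: [0.9, 0.3, 0.1]
grip_width: 0.0853
grasp_force: 0.0
```

Emit:
drive_tool:
  slide:
    - [0,0,-0.1]
    - [0,0,-0.2]
    - [0,0,-0.3]
    - [0,0,-0.4]
    - [0,0,-0.5]
    - [0,0,-0.5]
    - [0,0,-0.5]
    - [0,0,-0.5]
  rotation:
    - [0,0,0]
    - [0,0,0]
    - [0,0,0]
    - [0,0,0]
    - [0,0,0]
    - [0,0,0]
    - [0,0,0]
    - [0,0,0]

```text
clock: 26.95
eef_pos: [0.4886, -0.2154, 0.1263]
tool_rot: [0.487, 0.874, -0.0, -0.001]
ft_force: [0.5, -0.9, 0.4]
grip_width: 0.0856
grasp_force: 0.0
```

```bash
cat > chk.py <<'E'
from h import *
gx=np.array([.8554,.518]);gy=np.array([-.518,.8554])
for n in("top","scene"):
    c=bot.camera(n);P=cloud(c);X=P[:,:,:2]@gx;Y=P[:,:,:2]@gy+.4705;Z=P[:,:,2]
    m=(Z>.030)&(Z<.055)&(abs(X-.3066)<.016)&(Y>.005)&(Y<.115)
    print(n,"rod n",m.sum(),"rear y",np.percentile(Y[m],[95,99]) if m.any() else "", "top z at handle",np.median(Z[m&(Y>.03)]) if m.any() else "")
    k=(Z>.068)&(Z<.082)&(abs(X-.3766)<.03)&(Y>.05)&(Y<.25)
    if k.sum()>8: print("knob",k.sum(),(P[k].min(0)+P[k].max(0))/2,"y_g",np.percentile(Y[k],[3,50,97]))
    f=(Z>.033)&(Z<.06)&(abs(X-.3066)<.016)&(Y>.06)&(Y<.23)
    print("finger+ y", np.percentile(Y[f],[1,5,95,99]).round(4) if f.any() else "",f.sum())
E
python3 chk.py; python3 -c "
from h import *
rel([.4512,-.0188,.10],-58.7)"
```

```text
top rod n 190 rear y [0.06431878 0.0649027 ] top z at handle 0.047384111288375386
knob 108 [ 0.4510398  -0.01940005  0.07561001] y_g [0.20939037 0.22099055 0.23213334]
finger+ y [0.0603 0.0608 0.2103 0.211 ] 76
scene rod n 363 rear y [0.06158034 0.06354357] top z at handle 0.04555854288470057
knob 107 [ 0.45224891 -0.02067863  0.07464041] y_g [0.20825106 0.21968218 0.23061854]
finger+ y [0.0612 0.0615 0.2087 0.2093] 95
t 27.05 pos [ 0.4887 -0.2155  0.1265] F [-0.   0.2 -1.1] q [-0.42  0.35 -0.04  1.18 -0.    0.6 ] w 0.0852
 slide [0.7478 0.2862 0.1069] rot [-4.7000e-03 -8.0000e-04  3.1569e+00]
```

The rod's rear end stands about 64 mm out from the block, within the 62–102 mm range, so it is bottomed. The knob is at y_g = 220 mm, so the cursor has to travel about 138 mm. I'll go to the knob.

Emit:
drive_tool:
  slide:
    - [0.1,0.05,0]
    - [0.25,0.1,0]
    - [0.4,0.15,0]
    - [0.55,0.2,0]
    - [0.7,0.27,0]
    - [0.75,0.286,0]
    - [0.75,0.286,0]
    - [0.75,0.286,0]
  rotation:
    - [0,0,0.2]
    - [0,0,0.4]
    - [0,0,0.6]
    - [0,0,0.8]
    - [0,0,1]
    - [0,0,1]
    - [0,0,1]
    - [0,0,1]

```text
clock: 28.05
eef_pos: [0.4519, -0.0196, 0.1275]
tool_rot: [0.688, 0.726, -0.0, 0.0]
ft_force: [-0.5, -0.3, -0.4]
grip_width: 0.0855
grasp_force: 0.0
```

Emit:
drive_tool:
  slide:
    - [0,0,0]
    - [0,0,0]
    - [0,0,0]
    - [0,0,0]
    - [0,0,0]
    - [0,0,0]
    - [0,0,0]
    - [0,0,0]
  rotation:
    - [0,0,0.3]
    - [0,0,0.6]
    - [0,0,0.9]
    - [0,0,1]
    - [0,0,1]
    - [0,0,1]
    - [0,0,1]
    - [0,0,1]

```text
clock: 29.05
eef_pos: [0.4516, -0.0188, 0.1276]
tool_rot: [0.846, 0.533, 0.0, 0.0]
ft_force: [-0.1, 0.3, -0.6]
grip_width: 0.0855
grasp_force: 0.0
```

Emit:
drive_tool:
  slide:
    - [0,0,0]
    - [0,0,0]
    - [0,0,0]
    - [0,0,0]
    - [0,0,0]
    - [0,0,0]
    - [0,0,0]
    - [0,0,0]
  rotation:
    - [0,0,0.3]
    - [0,0,0.6]
    - [0,0,0.9]
    - [0,0,1]
    - [0,0,1]
    - [0,0,1]
    - [0,0,1]
    - [0,0,1]

```text
clock: 30.05
eef_pos: [0.4516, -0.0187, 0.1276]
tool_rot: [0.952, 0.307, 0.0, 0.0]
ft_force: [0.4, -0.9, -0.5]
grip_width: 0.0852
grasp_force: 0.0
```

```bash
python3 -c "
from h import *
rel([.4546,-.0175,.016],-58.7)"
```

```text
t 30.05 pos [ 0.4516 -0.0187  0.1276] F [ 0.4 -0.9 -0.5] q [-0.04  0.2  -0.26  1.12 -0.    2.48] w 0.0852
 slide [0.0125 0.0031 0.4464] rot [ 1.000e-04 -1.000e-04  1.574e-01]
```

Next I align and descend. The open fingers leave about 30 mm on each side of the knob.

Emit:
drive_tool:
  slide:
    - [0.0125,0.003,0]
    - [0.0125,0.003,0.1]
    - [0.0125,0.003,0.2]
    - [0.0125,0.003,0.3]
    - [0.0125,0.003,0.38]
    - [0.0125,0.003,0.42]
    - [0.0125,0.003,0.446]
    - [0.0125,0.003,0.446]
  rotation:
    - [0,0,0.157]
    - [0,0,0.157]
    - [0,0,0.157]
    - [0,0,0.157]
    - [0,0,0.157]
    - [0,0,0.157]
    - [0,0,0.157]
    - [0,0,0.157]

```text
clock: 31.05
eef_pos: [0.4547, -0.0175, 0.0161]
tool_rot: [0.963, 0.27, -0.0, -0.0]
ft_force: [-0.5, -0.8, -0.3]
grip_width: 0.0855
grasp_force: 0.0
```

Emit:
drive_tool:
  slide:
    - [0,0,0]
    - [0,0,0]
    - [0,0,0]
    - [0,0,0]
    - [0,0,0]
    - [0,0,0]
    - [0,0,0]
    - [0,0,0]
  rotation:
    - [0,0,0]
    - [0,0,0]
    - [0,0,0]
    - [0,0,0]
    - [0,0,0]
    - [0,0,0]
    - [0,0,0]
    - [0,0,0]
  gripper: 0

```text
clock: 32.05
eef_pos: [0.4549, -0.0175, 0.0165]
tool_rot: [0.963, 0.27, 0.0, 0.0]
ft_force: [-0.9, -0.5, 6.0]
grip_width: 0.0233
grasp_force: 58.9
```

Emit:
drive_tool:
  slide:
    - [0,0.05,-0.004]
    - [0,0.13,-0.004]
    - [0,0.22,-0.004]
    - [0,0.31,-0.004]
    - [0,0.4,-0.004]
    - [0,0.46,-0.004]
    - [0,0.5,-0.004]
    - [0,0.5,-0.004]
  rotation:
    - [0,0,0]
    - [0,0,0]
    - [0,0,0]
    - [0,0,0]
    - [0,0,0]
    - [0,0,0]
    - [0,0,0]
    - [0,0,0]

```text
clock: 33.05
eef_pos: [0.5209, -0.1256, 0.0166]
tool_rot: [0.963, 0.269, 0.001, 0.0]
ft_force: [5.5, 1.9, -7.3]
grip_width: 0.0232
grasp_force: 59.9
```

```bash
python3 chk.py; python3 -c "
from h import *
rel([.4546,-.0175,.016],-58.7)"
```

```text
top rod n 0 rear y  top z at handle 
finger+ y  0
scene rod n 419 rear y [0.08103153 0.0849363 ] top z at handle 0.04573271686766822
knob 183 [ 0.51569837 -0.12762419  0.07505373] y_g [0.07111073 0.09394435 0.11771139]
finger+ y [0.0612 0.0615 0.0835 0.084 ] 89
t 33.15 pos [ 0.5207 -0.1252  0.0167] F [ 5.5  2.  -8. ] q [-0.24  0.46 -0.19  0.91 -0.    2.36] w 0.023
 slide [-0.0022 -0.5054  0.0021] rot [ 0.0022 -0.0018 -0.0012]
```

Emit:
drive_tool:
  slide:
    - [0.004,0.005,0.003]
    - [0.004,0.01,0.003]
    - [0.004,0.015,0.003]
    - [0.004,0.02,0.003]
    - [0.004,0.025,0.003]
    - [0.004,0.03,0.003]
    - [0.004,0.036,0.003]
    - [0.004,0.036,0.003]
  rotation:
    - [0,0,0]
    - [0,0,0]
    - [0,0,0]
    - [0,0,0]
    - [0,0,0]
    - [0,0,0]
    - [0,0,0]
    - [0,0,0]

```text
clock: 34.15
eef_pos: [0.5249, -0.132, 0.0166]
tool_rot: [0.963, 0.27, -0.0, 0.0]
ft_force: [-3.6, -1.1, 5.2]
grip_width: 0.0229
grasp_force: 61.5
```

Emit:
drive_tool:
  slide:
    - [0,0.002,0]
    - [0,0.004,0]
    - [0,0.006,0]
    - [0,0.008,0]
    - [0,0.008,0]
    - [0,0.008,0]
    - [0,0.008,0]
    - [0,0.008,0]
  rotation:
    - [0,0,0]
    - [0,0,0]
    - [0,0,0]
    - [0,0,0]
    - [0,0,0]
    - [0,0,0]
    - [0,0,0]
    - [0,0,0]

```text
clock: 35.15
eef_pos: [0.5258, -0.1336, 0.0166]
tool_rot: [0.963, 0.27, -0.0, 0.0]
ft_force: [-4.0, -1.2, 4.2]
grip_width: 0.023
grasp_force: 61.5
```

Emit:
drive_tool:
  slide:
    - [-0.001,0.002,-0.001]
    - [-0.001,0.004,-0.001]
    - [-0.001,0.006,-0.001]
    - [-0.001,0.008,-0.001]
    - [-0.001,0.008,-0.001]
    - [-0.001,0.008,-0.001]
    - [-0.001,0.008,-0.001]
    - [-0.001,0.008,-0.001]
  rotation:
    - [0,0,0]
    - [0,0,0]
    - [0,0,0]
    - [0,0,0]
    - [0,0,0]
    - [0,0,0]
    - [0,0,0]
    - [0,0,0]

```text
clock: 36.15
eef_pos: [0.5267, -0.135, 0.0165]
tool_rot: [0.963, 0.27, -0.0, -0.0]
ft_force: [-4.4, -0.5, 4.3]
grip_width: 0.0232
grasp_force: 61.4
```

Emit:
drive_tool:
  slide:
    - [-0.002,0.002,-0.002]
    - [-0.002,0.004,-0.002]
    - [-0.002,0.006,-0.002]
    - [-0.002,0.008,-0.002]
    - [-0.002,0.008,-0.002]
    - [-0.002,0.008,-0.002]
    - [-0.002,0.008,-0.002]
    - [-0.002,0.008,-0.002]
  rotation:
    - [0,0,0]
    - [0,0,0]
    - [0,0,0]
    - [0,0,0]
    - [0,0,0]
    - [0,0,0]
    - [0,0,0]
    - [0,0,0]

```text
clock: 37.15
eef_pos: [0.5274, -0.1362, 0.0166]
tool_rot: [0.963, 0.27, -0.0, -0.001]
ft_force: [-1.9, 4.6, -1.5]
grip_width: 0.0228
grasp_force: 60.6
```

Contact: the axial force jumped to 5 N after 139 mm of travel. I'll release, retreat upward and check.

Emit:
drive_tool:
  slide:
    - [0,0,0]
    - [0,0,0]
    - [0,0,0]
    - [0,0,0]
    - [0,0,0]
    - [0,0,0]
    - [0,0,0]
    - [0,0,0]
  rotation:
    - [0,0,0]
    - [0,0,0]
    - [0,0,0]
    - [0,0,0]
    - [0,0,0]
    - [0,0,0]
    - [0,0,0]
    - [0,0,0]
  gripper: 1

```text
clock: 38.15
eef_pos: [0.5275, -0.1369, 0.0171]
tool_rot: [0.963, 0.27, -0.0, -0.0]
ft_force: [0.1, 1.1, 0.3]
grip_width: 0.086
grasp_force: 0.0
```

Emit:
drive_tool:
  slide:
    - [0,0,-0.1]
    - [0,0,-0.2]
    - [0,0,-0.3]
    - [0,0,-0.4]
    - [0,0,-0.5]
    - [0,0,-0.6]
    - [0,0,-0.6]
    - [0,0,-0.6]
  rotation:
    - [0,0,0]
    - [0,0,0]
    - [0,0,0]
    - [0,0,0]
    - [0,0,0]
    - [0,0,0]
    - [0,0,0]
    - [0,0,0]

```text
clock: 39.15
eef_pos: [0.5271, -0.1368, 0.1663]
tool_rot: [0.963, 0.27, -0.0, -0.0]
ft_force: [-0.4, -0.4, 0.5]
grip_width: 0.0854
grasp_force: 0.0
```

```bash
python3 chk.py; python3 -c "
from h import *
c=bot.camera('scene');cv2.imwrite('pics/s5.png',cv2.resize(c['image'][230:350,270:480,::-1],None,fx=3.8,fy=3.8,interpolation=cv2.INTER_CUBIC))"
```

```text
top rod n 0 rear y  top z at handle 
finger+ y  0
scene rod n 417 rear y [0.06903712 0.07262665] top z at handle 0.04512056491551564
knob 103 [ 0.52088576 -0.1394093   0.07396705] y_g [0.07102571 0.0813791  0.09193088]
finger+ y [0.0612 0.0614 0.071  0.0711] 80
```

View pics/s5.png

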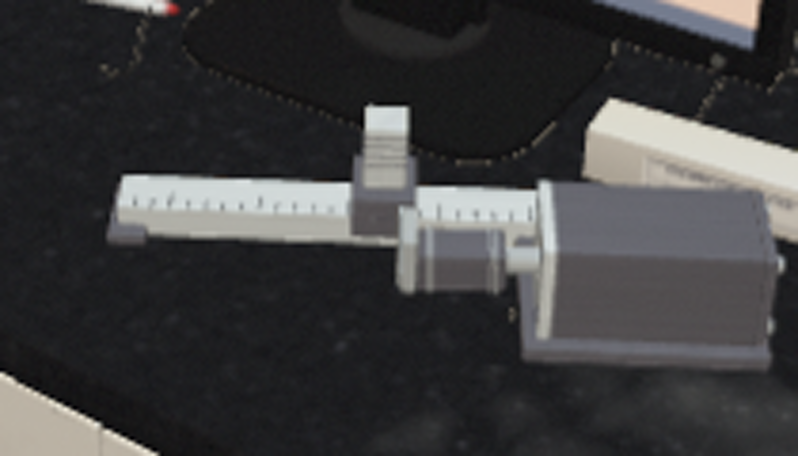

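The picture shows the finger at (408,250) flush against the rod's rear face at (420,255). The rod is level in the bore at (520,255), and the gripper is clear. Handing in.

```bash
python3 -c "
from workcell import bot
print(bot.job_done())"
```

```text
the job is handed in; nothing more can be done
None
```

The depth rod is bottomed in the bore with about 64 mm exposed, the cursor's finger touches its rear end, and the job is handed in; `job_done()` gave no verdict, so I don't know the judged result.

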